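Funnel to the next pickling jar, last onion brought in the tongs

TASK

The first pickling jar is full: move the steel funnel from it into the neck of the empty jar, well down and level, and let go of it. Then take the sprung tongs by their rubber grips, close them on the peeled onion on the small peeling board and lift it off; the onion is clean, so only the tongs may touch it. Finish with the onion held still in the tongs a few centimetres above the middle of the funnel, ready to be dropped in: the program ends while holding, and the tongs are not put down or opened; keep both jars upright and do not push the garlic about.

Things in the scene. Friction and masses are not known exactly. Their poses are not given: they have to be found in the camera images.
- onion_center (a point): Centre of the small peeled pickling onion (pearl white, squat ball 30 mm in diameter, 31 mm tall with a pointed top, flat root end below, 25 g) that stands on the small light wooden peeling board, 12 mm above the worktop. The point lies 14.5 mm above its underside, at its widest.
- funnel_collar (a point): Centre of the straight collar at the top of the steel filling funnel, at half its height. Collar 64 mm in outer diameter, 20 mm high: grip it across from above. Below it a cone narrows over 16 mm to a tapered spout, 39 mm across at its top, 34 mm at its open end, which lies 56 mm below this point. 70 g; z is its axis, upward. It starts standing in the neck of the full jar.
- funnel_tip (a point): Centre of the open lower end of the funnel's spout, on its axis.
- funnel_mouth (a point): Centre of the funnel's upper rim, on its axis.
- jar_empty_mouth (a point): Centre of the rim of the empty glass jar, 100 mm above its foot; z is the jar's axis. Mouth 44 mm in inner and 52 mm in outer diameter; straight neck 22 mm long below the rim, then a shoulder widening to a body 74 mm across. Seated, the funnel's cone rests on this rim, its spout end 33 mm below it and its upper rim 33 mm above it.
- jar_empty: The empty glass jar (74 mm across, 100 mm high, 0.3 kg, loose). Origin: centre of its underside.
- jar_full: The same kind of jar, full of onions, where the funnel stands at the start (loose, 0.5 kg). Origin: centre of its underside.
- funnel: The funnel; origin at the open end of its spout, z up its axis.
- tongs_grip (a point): Middle of the sprung steel tongs between their two grey rubber grip sleeves, 13 mm above the worktop as they lie on edge. x points along the tongs to the ends that take hold, z up. Sleeves 84 mm long along x, 19 mm high; 52 mm over their outsides across y when open. Tongs 280 mm long (135 mm behind this point, 145 ahead), 0.11 kg, balanced near this point; pinch from above across y.
- tongs_tips (a point): Middle between the scalloped ends of the open tongs, 129.5 mm ahead of tongs_grip along x. Each end is 36 mm long, 26 mm high (13 mm above and below this point); open, they stand 61 mm apart inside (51 mm at the curled edges), 68 mm outside. The point is fixed to the tail and right arm: as the tongs are squeezed the true middle stays half-way between the arms.
- tongs: Tail of the tongs, with the hinge; origin 13 mm below the middle line and 4 mm ahead of tongs_grip, x toward the ends.
- tongs_left: Left arm of the tongs (+y side); it turns on the upright hinge at the tail, its origin, 106 mm behind tongs_grip. A spring holds it open: squeezing the sleeves takes about 3 N to begin (at 48 mm they are held with the ends still open round the onion), 6 N when the ends close on the onion (about 37 mm over the sleeves), 7.5 N at the stop (26 mm).
- tongs_right: Right arm of the tongs (-y side), rigid with the tail; origin at the hinge.
- garlic: Whole garlic bulb, 53 mm wide and 53 mm tall, standing on the far half of the peeling board; leave it where it is.
- peel_board: Small light wooden peeling board, 170 x 200 x 12 mm, fixed on the worktop. Origin: centre of its underside; its long side lies along its y axis. Behind and above it, from y = -0.02 to the left, hangs a wall cupboard with its underside 275 mm above the worktop and its front and handles from x = 0.62 m on: keep the wrist and arm clear of it.
- jar_board: Brown wooden chopping board, 220 x 330 x 22 mm, fixed on the drainer of the sink, on which both jars stand; its top is 26 mm above the worktop. Origin: centre of its underside; its long side lies along its y axis.
There are look-alikes about, which are no part of the job. Leave any red look-alike of the funnel alone.

How it is judged:
On the way, in this order (a step that is already met when the one before it is completed fails the run):
1. the funnel sits level and well down in the neck of the empty jar, let go (horizontal distance between funnel_tip and jar_empty_mouth below 0.008 m and z of funnel_tip in the frame of jar_empty_mouth below -0.028 m and angle between funnel's own z axis and vertical below 0.12 rad and contact force between the fingers and funnel below 0.1 N), for 0.2 s.
2. the onion is lifted off the peeling board between the ends of the held tongs (height (world z) of onion_center above 0.05 m and contact force between each of tongs_left, tongs_right and onion above 0.2 N and contact force between the fingers and tongs above 1 N), for 0.2 s.
At the end, for the whole second after the job is handed in: Funnel level in the empty jar (spout 28 mm or more below the rim, 8 mm of centre, tilt under 7 degrees), both jars upright, onion held still by both arms of the gripped tongs, its centre within 22 mm of the funnel's axis and 14 to 90 mm above its rim, not touching it (horizontal distance between onion_center and funnel_mouth below 0.022 m and z of onion_center in the frame of funnel_mouth between 0.014 and 0.09 m and contact force between each of tongs_left, tongs_right and onion above 0.2 N and contact force between the fingers and tongs above 1 N and contact force between onion and funnel below 0.05 N and linear speed of onion below 0.03 m/s and horizontal distance between funnel_tip and jar_empty_mouth below 0.008 m and z of funnel_tip in the frame of jar_empty_mouth below -0.028 m and angle between funnel's own z axis and vertical below 0.12 rad and angle between each of jar_empty, jar_full's own z axis and vertical below 0.1 rad and height (world z) of each of jar_empty, jar_full below 0.036 m); the arm keeps its last pose, push and grip.
It fails at once if the gripper or arm touches the onion (contact force between any of the fingers, the arm and onion above 0.3 N).
It fails at once if a jar is knocked over (angle between any of jar_empty, jar_full's own z axis and vertical above 0.5 rad).
It fails at once if the garlic is pushed about (more than 4 cm) (distance of garlic from where it was at the start of the episode above 0.04 m).
It also fails if it takes over 58 s, if anything falls off the work surface, if the arm or the gripper's body presses on something with over 40 N, if the wrist force passes 120 N, or if a joint passes its speed limit or range.

ROBOT

A 6-joint arm with a two-finger parallel gripper is mounted at the origin on a cart in front of the work surface, level with it; the furniture and walls round the work are solid. World frame = base frame: x ahead of the robot, y to its left, z up, the work surface at z = 0. Lengths are in m, angles in rad, forces in N, time in s.
With the tool pointing down it reaches from about 0.325 to 0.75 m from the base axis. Payload 7.6 kg.
Tool frame: the origin (TCP) lies between the finger pads; the fingertips stand 11 mm ahead of it and the grasp point (between the pads) lies 8 mm behind it; z points along the fingers, y is the direction in which the jaws open and shut (so a half turn about z gives the same grasp; the last joint's range is limited). The gripper opens to 85 mm and grips with 20 to 120 N. Pads are 22 mm wide; open, the fingers measure 114 mm over their backs; the gripper's body (76 mm by 85 mm) begins 54 mm behind the grasp point. The pads swing forward as they close: fully open they stand 13 mm farther back than shut.
Start: joints at [-0.07, 0.052, 1.401, -0, 1.689, -0.07], TCP at [0.525, 0, 0.242] pointing down, gripper open.
Joint ranges: [-2.9, 2.9], [-0.91, 2.17], [0.12, 2.37], [-1.06, 4.2], [0.26, 2.73], [-2.93, 2.93]. Speed limits (rad/s): [2.57, 2.57, 3.01, 3.14, 3.14, 3.14].

INTERFACE

Orientations are given as [roll, pitch, yaw] about the fixed x, y, z axes, in that order (R = Rz(yaw) Ry(pitch) Rx(roll)).
In Python, from rig import manip, vision, finish_job gives the robot as it stands.
- The arm moves only by the tool send_rows, never from a script. Its argument "motion" is a list of rows, each an object with "delta_pos": the shift along the tool's x, y, z in mm, a list of three; "yaw": the turn about the tool's z in degrees. A call has 1 to 20 rows; each row is the pose to reach, as a shift and turn from the pose commanded when the call began, along the tool's axes at that moment; what a row does not reach only later rows make up. A row lasts 1/10 s, in which the tool goes at most 50 mm and 8.59 degrees, less where a joint would pass 70% of its speed; a pose out of reach is approached as far as the arm can. A call with a gripper value outside its range is refused whole. "gripper" is the opening, from -1 (shut) to 1 (fully open), set as the call begins (left out, the last holds). The fingers move at their own pace and stop on an object; "grip_force" is the grip in N (left out, the last holds). Time passes only in rows, so rows that repeat a pose let the fingers close. It gives the time, the measured TCP pose, the force and the opening at its end, in the units of the state.
- manip.get_state(): the state, without advancing time (a new reading comes with each control period).
- vision.snapshot(name): name is "scene" or "side" or "wrist"; returns a dict with "color" (480x640x3 uint8, red, green, blue), "z_map" (480x640 float32, m along the optical axis (not along the pixel's ray), 0 where there is no reading), "fov_y" (degrees; the focal length in pixels is half the picture's height over the tangent of half this angle, whatever the lens; pixels are square), "cx", "cy" (the principal point, pixels), "R" (3x3) and "t" (3): a world point X has camera coordinates R X + t. Camera axes: x right, y down, z forward; pixel columns grow to the right and rows downward; lengths in m; the calibration is good to about 2 mm. A picture is of the moment at which its call begins.
- finish_job(): hands the job in, once; it reports no verdict.
The state is a dict: "time_s": time; "q": joint angles; "dq": joint speeds; "effort": joint torques, N m; "tcp_pos": TCP position; "eef_rot": TCP orientation; "contact_force": force on the tool from outside, world axes, zero at the start; "moment": the same for the moment, N m; "gripper_width": finger opening in m.
Only numpy, scipy, OpenCV 4.12 (cv2) and the standard library are available. Lean on these libraries where they do the work, as an engineer would, in place of code of your own. Each camera call takes 0.05 s, during which the arm holds its last target. There are 200 camera calls.

## Working session

There is one attempt and no reset: what is moved stays moved. The work goes in short steps, Python scripts to look and compute and a tool call to move; the robot and the scene stay as the last step left them, time stands still between calls to the robot, and variables do not carry over. Pictures are saved under pics/ and viewed, about 8 in all and at most 12, crops included, and the job is handed in when it is done.

Besides the shell and the picture viewer there is one more tool, called by a JSON object that holds its "name" and its "arguments". send_rows: Moves the arm, as the interface text tells. Its arguments: {"type":"object","properties":{"motion":{"type":"array","items":{"type":"object","properties":{"delta_pos":{"type":"array","items":{"type":"number"}},"yaw":{"type":"number"}}}},"gripper":{"type":"number"},"grip_force":{"type":"number"}},"required":["motion"]}

```bash
mkdir -p pics; cat > h.py <<'E'
import numpy as np, cv2, pickle
from rig import manip, vision, finish_job
def snap(n,tag):
    s=vision.snapshot(n); pickle.dump(s,open(f'{tag}.pkl','wb')); cv2.imwrite(f'pics/{tag}.png',s['color'][:,:,::-1]); return s
def load(tag): return pickle.load(open(f'{tag}.pkl','rb'))
def cloud(s):
    h,w=s['z_map'].shape; f=h/2/np.tan(np.radians(s['fov_y'])/2)
    v,u=np.mgrid[:h,:w]; z=s['z_map']
    P=np.stack([(u-s['cx'])/f*z,(v-s['cy'])/f*z,z],-1)
    return (P-s['t'])@s['R']   # world
def proj(s,X):
    f=s['z_map'].shape[0]/2/np.tan(np.radians(s['fov_y'])/2)
    c=np.asarray(s['R'])@X+s['t']; return c[0]/c[2]*f+s['cx'],c[1]/c[2]*f+s['cy']
E
python3 - <<'E'
from h import *
for n in ['scene','side','wrist']:
    s=snap(n,n+'0'); print(n,s['fov_y'],-np.array(s['R']).T@s['t'])
print(manip.get_state())
E
```

```text
scene 42.71237106909535 [-0.40687433 -0.89432338  1.11096207]
side 48.52722756782159 [-0.0928623  -0.0158305   1.16112694]
wrist 64.14944217901943 [0.52511192 0.08194446 0.37251211]
{'time_s': 0.15, 'q': array([-7.02806723e-02,  5.27267082e-02,  1.40149874e+00,  1.56215690e-05,
        1.68862696e+00, -7.02882073e-02]), 'dq': array([ 4.85905558e-05, -2.09245670e-03, -3.01849969e-03,  7.56001757e-05,
       -1.38132005e-03, -2.67892552e-04]), 'effort': array([ 9.01752592e-04, -3.81951857e+01, -3.60423374e+01, -3.57651027e-05,
        4.66565543e-03,  6.07237575e-05]), 'tcp_pos': array([5.24777746e-01, 5.29301906e-05, 2.41644119e-01]), 'eef_rot': array([-3.14033710e+00, -1.03950295e-04,  1.57080562e+00]), 'contact_force': array([-0.46934362,  0.0106246 ,  0.63612404]), 'moment': array([-0.04219872, -0.01432764,  0.01689438]), 'gripper_width': 0.0853896313261014}
```

View pics/scene0.png

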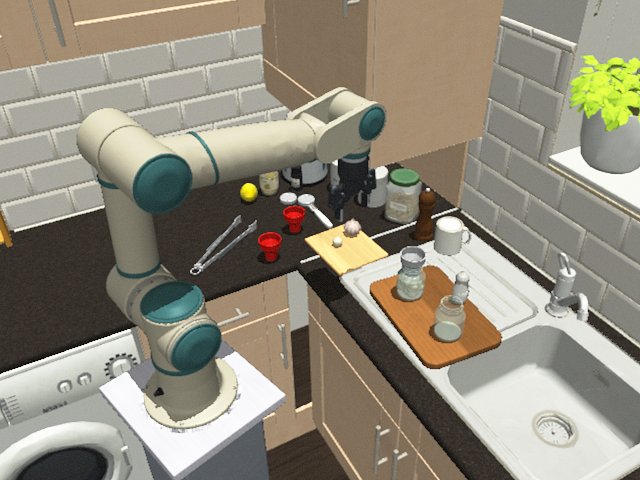

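View pics/side0.png

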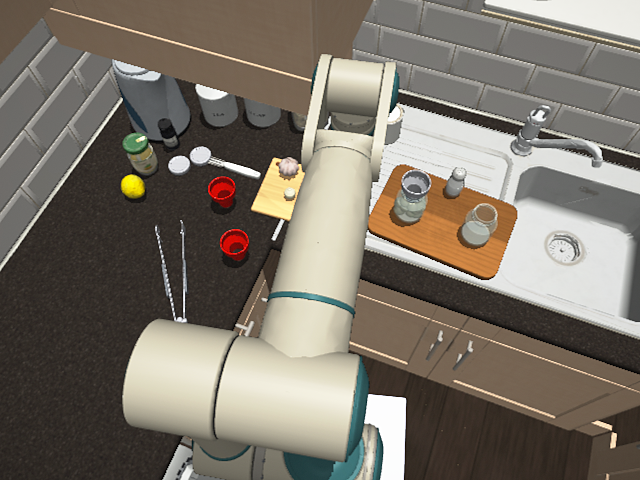

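Scene view candidates: the steel funnel stands in the full jar at (411,260) and the red look-alikes are at (294,220) and (269,247). The empty jar is at (449,320), the shaker at (461,285), the onion at (337,241), the garlic at (352,228) and the tongs from (195,270) to (245,222). In the side view the tongs' ends are at (155,228) and (182,225), the hinge at (180,320), the onion at (289,193), the funnel at (415,182) and the empty jar rim at (482,215).

```bash
python3 - <<'E'
from h import *
from scipy.optimize import least_squares
for t in ['scene0','side0']:
    s=load(t); C=cloud(s); ok=s['z_map']>0
    def reg(n,x0,x1,y0,y1,z0,z1):
        m=ok&(C[...,0]>x0)&(C[...,0]<x1)&(C[...,1]>y0)&(C[...,1]<y1)&(C[...,2]>z0)&(C[...,2]<z1)
        return C[m]
    pts={'scene0':{'funnelrim':(411,252),'fjar':(411,290),'ejar':(449,305),'onion':(337,241),'garlic':(352,228),'hinge':(195,268),'tipL':(238,218),'tipR':(255,224),'board':(350,262),'shaker':(461,275)},
         'side0':{'funnelrim':(414,175),'ejar':(484,207),'onion':(289,193),'garlic':(288,167),'hinge':(180,318),'tipL':(156,228),'tipR':(182,224),'shaker':(458,172)}}[t]
    print(t)
    for k,(u,v) in pts.items():
        print(k,np.round(C[v,u],3))
    # rings: funnel top & jar top
    F=reg('',.3,.8,-.45,-.1,.13,.2); print('high pts',len(F),F.mean(0) if len(F) else 0,F.min(0) if len(F) else 0,F.max(0) if len(F) else 0)
    T=reg('',.2,.7,.1,.6,.012,.04); print('T',len(T))
s=load('side0'); crop=lambda a,n,k: cv2.imwrite(n,cv2.resize(a[:,:,::-1],None,fx=k,fy=k,interpolation=cv2.INTER_CUBIC))
a=crop(s['color'][150:280,365:525],'pics/c1.png',4)
E
```

```text
scene0
funnelrim [ 0.616 -0.126  0.139]
fjar [ 0.568 -0.172  0.067]
ejar [ 0.576 -0.286  0.084]
onion [0.614 0.146 0.033]
garlic [0.682 0.15  0.044]
hinge [0.258 0.366 0.006]
tipL [0.487 0.461 0.024]
tipR [0.508 0.402 0.019]
board [0.586 0.065 0.015]
shaker [ 0.653 -0.259  0.119]
high pts 465 [ 0.60214837 -0.155856    0.14732254] [ 0.52026109 -0.44981918  0.13001905] [ 0.79921252 -0.11266219  0.19999995]
T 2066
side0
funnelrim [ 0.626 -0.146  0.138]
ejar [ 0.574 -0.311  0.108]
onion [0.612 0.15  0.039]
garlic [0.679 0.161 0.055]
hinge [0.271 0.355 0.02 ]
tipL [0.49  0.464 0.025]
tipR [0.507 0.403 0.024]
shaker [ 0.657 -0.25   0.12 ]
high pts 476 [ 0.6051067  -0.15498566  0.14672556] [ 0.54071069 -0.44929635  0.13008918] [ 0.79948333 -0.11609869  0.19987665]
T 2694
```

View pics/c1.png

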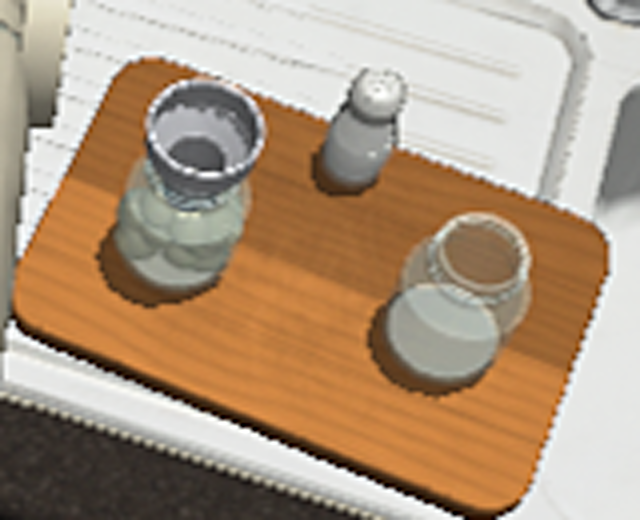

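```bash
cat >> h.py <<'E'
def ray(s,u,v,z):
    f=s['z_map'].shape[0]/2/np.tan(np.radians(s['fov_y'])/2)
    R=np.array(s['R']); o=-R.T@s['t']; d=R.T@np.array([(u-s['cx'])/f,(v-s['cy'])/f,1])
    return o+d*(z-o[2])/d[2]
def circ(P,r=None):
    from scipy.optimize import least_squares
    g=lambda p: np.hypot(P[:,0]-p[0],P[:,1]-p[1])-(r or p[2])
    q=least_squares(g,[*P[:,:2].mean(0),.03],loss='soft_l1',f_scale=.002); return q.x,np.abs(q.fun).mean()
E
python3 - <<'E'
from h import *
a=load('side0'); b=load('scene0')
print('fun ray',ray(a,416.5,182,.159)); print('ejar ray side',ray(a,486,215,.126))
for s in (a,b):
    C=cloud(s); ok=s['z_map']>0
    def reg(cx,cy,r,z0,z1):
        m=ok&(np.hypot(C[...,0]-cx,C[...,1]-cy)<r)&(C[...,2]>z0)&(C[...,2]<z1); return C[m]
    P=reg(.605,-.15,.06,.142,.165); print('funnel',len(P),circ(P,.031))
    P=reg(.56,-.31,.06,.115,.135); print('ejar',len(P), circ(P,.024) if len(P)>5 else '', P.max(0) if len(P) else '')
    P=reg(.56,-.31,.06,.04,.09); print('ejar body',len(P), circ(P,.037) if len(P)>5 else '')
    P=reg(.615,.15,.03,.016,.06); print('onion',len(P),circ(P,.0145),P[:,2].max())
# tongs points
    m=ok&(C[...,2]>.014)&(C[...,2]<.04)&(C[...,0]>.22)&(C[...,0]<.54)&(C[...,1]>.3)&(C[...,1]<.5)
    T=C[m]; 
    # principal binned
    d=np.array([.498,.432])-np.array([.265,.36]); d/=np.linalg.norm(d); n=np.array([-d[1],d[0]])
    x=(T[:,:2]-[.265,.36])@d; y=(T[:,:2]-[.265,.36])@n
    for k in np.arange(-.03,.29,.02):
        w=(x>k)&(x<k+.02)
        if w.any():
            l=y[w]; A=l[l>l.mean()];B=l[l<=l.mean()]
            print(round(k,3),w.sum(),np.round([x[w].min(),x[w].max(),l.min(),l.max(),np.median(A),np.median(B) if len(B) else 0],4))
E
python3 - <<'E'
import sys; sys.path.insert(0,'.')
import cv2; a=cv2.imread('pics/side0.png')[205:335,120:220]; b=cv2.imread('pics/scene0.png')[195:290,180:280]
a=cv2.resize(a,(400,520),interpolation=2); b=cv2.resize(b,(400,380),interpolation=2)
import numpy as np
o=np.zeros((520,800,3),np.uint8);o[:,:400]=a;o[:380,400:]=b;cv2.imwrite('pics/c2.png',o)
E
```

```text
fun ray [ 0.59272614 -0.14878258  0.159     ]
ejar ray side [ 0.54129209 -0.30938024  0.126     ]
funnel 293 (array([ 0.59560263, -0.14869052,  0.03      ]), np.float64(0.0009646744816054918))
ejar 222 (array([ 0.5474019 , -0.30837541,  0.03      ]), np.float64(0.0013200642935475753)) [ 0.57400772 -0.28191283  0.13166268]
ejar body 542 (array([ 0.54847266, -0.30894196,  0.03      ]), np.float64(0.0018731149440951059))
onion 121 (array([0.62409886, 0.15210522, 0.03      ]), np.float64(0.004267386248098)) 0.045456824354476365
-0.01 52 [-0.006   0.0086 -0.0213  0.0052 -0.0023 -0.0145]
0.01 23 [ 0.0104  0.0295 -0.0188  0.0089  0.0066 -0.0164]
0.03 21 [ 0.0304  0.0498 -0.0201  0.0093  0.009  -0.0187]
0.05 36 [ 0.0503  0.0698 -0.0277  0.0187  0.0111 -0.0204]
0.07 62 [ 0.0701  0.0897 -0.0282  0.0205  0.0162 -0.0252]
0.09 62 [ 0.0901  0.1097 -0.0292  0.0227  0.0185 -0.0258]
0.11 51 [ 0.1113  0.1299 -0.0301  0.0238  0.0193 -0.0272]
0.13 48 [ 0.13    0.1492 -0.0302  0.0256  0.0211 -0.0277]
0.15 26 [ 0.1526  0.1698 -0.0279  0.0248  0.0226 -0.0266]
0.17 26 [ 0.1706  0.189  -0.0295  0.0263  0.023
[... 844 characters left out ...]
0188]
0.03 22 [ 0.0302  0.0499 -0.0214  0.0138  0.0065 -0.0183]
0.05 31 [ 0.0502  0.0692 -0.032   0.0172  0.0117 -0.024 ]
0.07 42 [ 0.0708  0.0899 -0.0319  0.0192  0.0146 -0.0273]
0.09 40 [ 0.091   0.1096 -0.0328  0.0212  0.0151 -0.0282]
0.11 33 [ 0.1102  0.1297 -0.0338  0.0232  0.0166 -0.0278]
0.13 31 [ 0.1303  0.1483 -0.0335  0.0249  0.0198 -0.0279]
0.15 21 [ 0.1503  0.1694 -0.0326  0.0269  0.0213 -0.0282]
0.17 20 [ 0.1705  0.1897 -0.0333  0.0277  0.0249 -0.0297]
0.19 27 [ 0.19    0.2092 -0.0333  0.0308  0.0266 -0.0298]
0.21 31 [ 0.2104  0.2294 -0.0349  0.0325  0.0284 -0.0313]
0.23 40 [ 0.2312  0.2496 -0.0353  0.0355  0.0319 -0.0316]
0.25 4 [ 0.2535  0.2587 -0.03    0.0352  0.0333 -0.03  ]
```

View pics/c2.png

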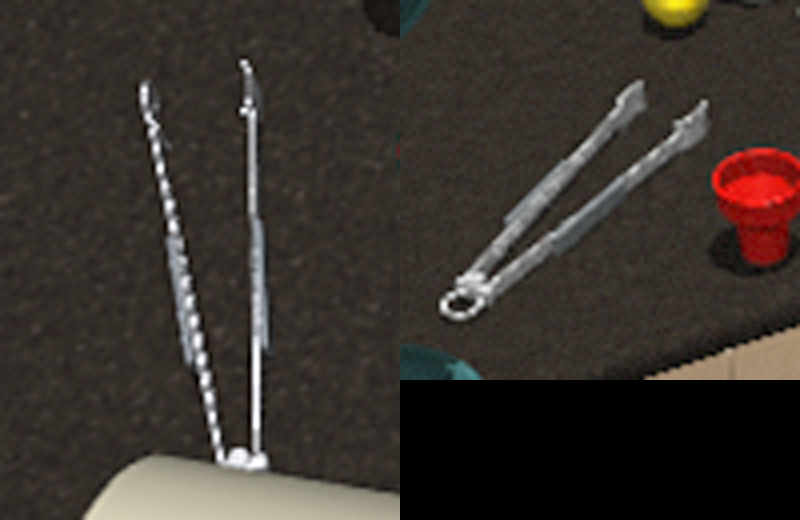

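Crop: the left panel shows the tongs' sleeves at about (180,300) and (260,285), with the ends up and the hinge at (240,460). The earlier crop confirms the steel funnel in the onion-filled jar, rim centre (206,130), and the empty jar mouth at (484,260). Now I'll move over the funnel.

{"name": "send_rows", "arguments": {"motion": [{"delta_pos": [-20,10,0],"yaw": 0},{"delta_pos": [-55,27,0],"yaw": 0},{"delta_pos": [-95,46,0],"yaw": 0},{"delta_pos": [-130,62,4],"yaw": 0},{"delta_pos": [-149,70,10],"yaw": 0},{"delta_pos": [-149,70,20],"yaw": 0},{"delta_pos": [-149,70,20],"yaw": 0},{"delta_pos": [-149,70,20],"yaw": 0}], "gripper": 1, "grip_force": 25}}

```text
time_s: 0.95
tcp_pos: [0.5947, -0.1479, 0.2221]
eef_rot: [-3.141, -0.0, 1.572]
contact_force: [-0.4, -0.2, -0.1]
gripper_width: 0.0854
```

```bash
python3 - <<'E'
from h import *
s=snap('wrist','w1'); print(manip.get_state()['tcp_pos'],s['R'])
C=cloud(s); ok=s['z_map']>0
for c,zr,r in (((.595,-.149),(.145,.165),.032),((.547,-.309),(.118,.13),.024)):
    m=ok&(np.hypot(C[...,0]-c[0],C[...,1]-c[1])<.045)&(C[...,2]>zr[0])&(C[...,2]<zr[1]); P=C[m]
    print(len(P),P.min(0) if len(P) else '',P.max(0) if len(P) else '',circ(P,r) if len(P)>9 else '')
print(proj(s,np.array([.595,-.149,.159])))
E
```

```text
[ 0.59491226 -0.14788993  0.22275462] [[ 9.99999672e-01  3.62853164e-04  7.23474770e-04]
 [ 1.15012106e-04 -9.48510315e-01  3.16746222e-01]
 [ 8.01155651e-04 -3.16746035e-01 -9.48510046e-01]]
3142 [ 0.56276767 -0.18166812  0.14500321] [ 0.6282502  -0.11579067  0.15895469] (array([ 0.5955372 , -0.14764787,  0.03      ]), np.float64(0.001167911127669524))
941 [ 0.52121546 -0.3207671   0.11800036] [ 0.57512182 -0.28202173  0.12680586] (array([ 0.54842684, -0.30777466,  0.03      ]), np.float64(0.0009765148708782423))
(np.float64(313.49797956507075), np.float64(275.3566976744713))
```

View pics/w1.png

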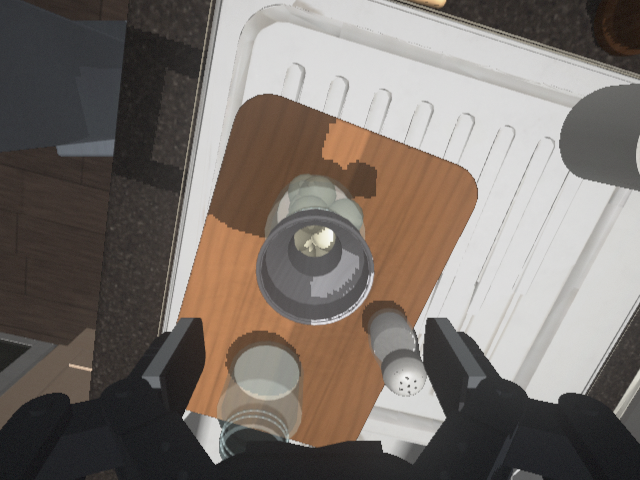

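The wrist view shows the funnel rim centred at (315,266) between the open fingers, the shaker at (400,375) and the empty jar at (260,420). Next I'll descend and grip.

{"name": "send_rows", "arguments": {"motion": [{"delta_pos": [0,0,20]},{"delta_pos": [0,0,45]},{"delta_pos": [0,0,70]},{"delta_pos": [0,0,84]},{"delta_pos": [0,0,84]},{"delta_pos": [0,0,84]}]}}

```text
validation failed for argument at $.mo...
```

{"name": "send_rows", "arguments": {"motion": [{"delta_pos": [0,0,0]},{"delta_pos": [0,0,0]},{"delta_pos": [0,0,0]},{"delta_pos": [0,0,0]},{"delta_pos": [0,0,0]},{"delta_pos": [0,0,0]},{"delta_pos": [0,0,0]},{"delta_pos": [0,0,0]}], "gripper": -0.2, "grip_force": 25}}

```text
validation failed for argument at $.mo...
```

Each row needs a yaw value.

{"name": "send_rows", "arguments": {"motion": [{"delta_pos": [0,0,20],"yaw": 0},{"delta_pos": [0,0,45],"yaw": 0},{"delta_pos": [0,0,70],"yaw": 0},{"delta_pos": [0,0,84],"yaw": 0},{"delta_pos": [0,0,84],"yaw": 0},{"delta_pos": [0,0,84],"yaw": 0}]}}

```text
time_s: 1.6
tcp_pos: [0.5955, -0.1487, 0.1397]
eef_rot: [3.14, 0.0, 1.571]
contact_force: [0.6, -0.2, 0.5]
gripper_width: 0.0854
```

{"name": "send_rows", "arguments": {"motion": [{"delta_pos": [0,0,0],"yaw": 0},{"delta_pos": [0,0,0],"yaw": 0},{"delta_pos": [0,0,0],"yaw": 0},{"delta_pos": [0,0,0],"yaw": 0},{"delta_pos": [0,0,0],"yaw": 0},{"delta_pos": [0,0,0],"yaw": 0},{"delta_pos": [0,0,0],"yaw": 0},{"delta_pos": [0,0,0],"yaw": 0}], "gripper": -0.2, "grip_force": 25}}

```text
time_s: 2.4
tcp_pos: [0.5956, -0.1492, 0.1402]
eef_rot: [3.139, 0.001, 1.571]
contact_force: [-1.9, 1.0, 6.3]
gripper_width: 0.0659
```

{"name": "send_rows", "arguments": {"motion": [{"delta_pos": [0,0,-10],"yaw": 0},{"delta_pos": [0,0,-30],"yaw": 0},{"delta_pos": [0,0,-55],"yaw": 0},{"delta_pos": [0,0,-70],"yaw": 0},{"delta_pos": [-15,-5,-75],"yaw": 0},{"delta_pos": [-45,-14,-75],"yaw": 0},{"delta_pos": [-80,-24,-75],"yaw": 0},{"delta_pos": [-115,-34,-75],"yaw": 0},{"delta_pos": [-145,-43,-75],"yaw": 0},{"delta_pos": [-160,-47,-75],"yaw": 0},{"delta_pos": [-160,-47,-75],"yaw": 0},{"delta_pos": [-160,-47,-75],"yaw": 0},{"delta_pos": [-160,-47,-75],"yaw": 0}]}}

```text
time_s: 3.7
tcp_pos: [0.5485, -0.3078, 0.2132]
eef_rot: [-3.142, -0.0, 1.572]
contact_force: [-0.0, -0.3, -0.3]
gripper_width: 0.0659
```

```bash
python3 - <<'E'
from h import *
print(manip.get_state()['tcp_pos'],manip.get_state()['gripper_width'])
o=[]
for n,c in (('scene',(.548,-.309)),('side',(.548,-.309)),('wrist',(.548,-.309))):
    s=snap(n,n+'2'); C=cloud(s); ok=s['z_map']>0
    for nm,zr,r,rr in (('mouth',(.118,.130),.026,.034),('body',(.045,.09),.037,.05),('collar',(.206,.236),.032,.04)):
        m=ok&(np.hypot(C[...,0]-c[0],C[...,1]-c[1])<rr)&(C[...,2]>zr[0])&(C[...,2]<zr[1]); P=C[m]
        print(n,nm,len(P),np.round(P.min(0),4) if len(P) else '',np.round(P.max(0),4) if len(P) else '',circ(P,r) if len(P)>9 else '')
    u,v=map(int,proj(s,np.array([.548,-.309,.15])))
    o.append(cv2.resize(s['color'][max(0,v-65):v+65,max(0,u-50):u+50] if n!='wrist' else s['color'][100:480,170:470],(266,346),interpolation=2))
cv2.imwrite('pics/c3.png',np.hstack(o)[:,:,::-1])
E
```

```text
[ 0.54847696 -0.30778535  0.21320582] 0.06586776288313148
scene mouth 188 [ 0.5183 -0.337   0.118 ] [ 0.5732 -0.2823  0.1299] (array([ 0.54639464, -0.31004219,  0.03      ]), np.float64(0.0024806357327767613))
scene body 462 [ 0.5076 -0.3482  0.0451] [ 0.5851 -0.2771  0.09  ] (array([ 0.54837509, -0.30923715,  0.03      ]), np.float64(0.001645933292084079))
scene collar 357 [ 0.5084 -0.3415  0.206 ] [ 0.5877 -0.2763  0.2358] (array([ 0.54709102, -0.30659782,  0.03      ]), np.float64(0.002346654359092045))
side mouth 1 [ 0.5366 -0.3329  0.12  ] [ 0.5366 -0.3329  0.12  ] 
side body 100 [ 0.5112 -0.3453  0.045 ] [ 0.557  -0.3105  0.0899] (array([ 0.54901736, -0.30802417,  0.03      ]), np.float64(0.0008603625365470146))
side collar 0   
wrist mouth 1681 [ 0.521 -0.335  0.118] [ 0.575  -0.2821  0.1272] (array([ 0.54805032, -0.30914363,  0.03      ]), np.float64(0.0020477769522810898))
wrist body 1424 [ 0.5118 -0.3371  0.045 ] [ 0.5847 -0.2724  0.09  ] (array([ 0.54813264, -0.30993127,  0.03      ]), np.float64(0.0009501278350114524))
wrist collar 16800 [ 0.5099 -0.3408  0.206 ] [ 0.5862 -0.2742  0.236 ] (array([ 0.54869378, -0.30563315,  0.03      ]), np.float64(0.0015462578595089914))
```

View pics/c3.png

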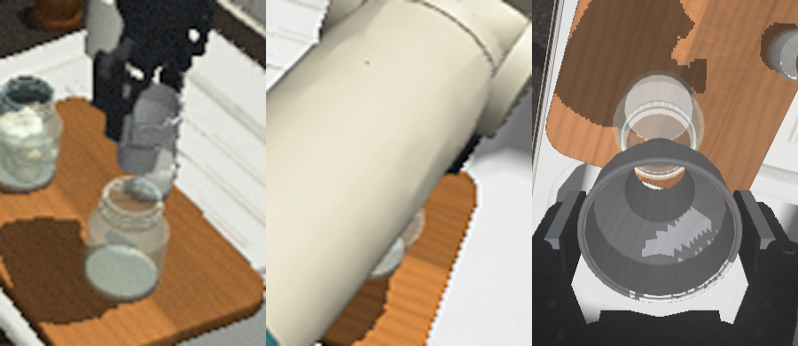

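```bash
python3 - <<'E'
from h import *
s=load('wrist2'); C=cloud(s); ok=s['z_map']>0
# rim points: highest by angle around centre
c=np.array([.5487,-.3065]); d=C[...,:2]-c; r=np.hypot(d[...,0],d[...,1]); th=np.degrees(np.arctan2(d[...,1],d[...,0]))
m=ok&(r<.036)&(r>.02)&(C[...,2]>.16)&(C[...,2]<.26)
A=[]
for a in range(-180,180,20):
    w=m&(th>=a)&(th<a+20); P=C[w]
    if len(P)<5: continue
    t=P[P[:,2]>=np.percentile(P[:,2],97)].mean(0); A.append(t); print(a,len(P),np.round(t,4))
A=np.array(A)
k=np.abs(A[:,2]-np.median(A[:,2]))<.02
print(np.linalg.lstsq(np.c_[A[k,:2]-c,np.ones(k.sum())],A[k,2],rcond=None)[0])
s=load('w1'); C=cloud(s);u,v=map(int,(315,266))
s2=load('scene2'); u,v=map(int,proj(s2,np.array([.548,-.309,.17])));print(u,v)
cv2.imwrite('pics/c4.png',cv2.resize(s2['color'][v-75:v+75,u-90:u+90,::-1],None,fx=4,fy=4,interpolation=2))
E
```

```text
-180 1696 [ 0.5151 -0.3081  0.246 ]
-160 1506 [ 0.5209 -0.3217  0.2304]
-140 1752 [ 0.5286 -0.3309  0.2296]
-120 1895 [ 0.5381 -0.3365  0.2297]
-100 1947 [ 0.5492 -0.3383  0.2296]
-80 1901 [ 0.5594 -0.3364  0.2298]
-60 1778 [ 0.5694 -0.3306  0.2298]
-40 1536 [ 0.5763 -0.3221  0.2304]
-20 1703 [ 0.5825 -0.3084  0.246 ]
0 1963 [ 0.5813 -0.2955  0.2591]
20 402 [ 0.5771 -0.2923  0.2393]
40 557 [ 0.5679 -0.2821  0.2303]
60 718 [ 0.5606 -0.2777  0.2304]
80 776 [ 0.549  -0.2753  0.2304]
100 715 [ 0.5389 -0.277   0.2303]
120 539 [ 0.5281 -0.283   0.2302]
140 404 [ 0.5204 -0.292   0.2394]
160 1964 [ 0.5162 -0.2956  0.2591]
[-1.16154709e-04  3.57339642e-02  2.33239853e-01]
453 288
```

View pics/c4.png

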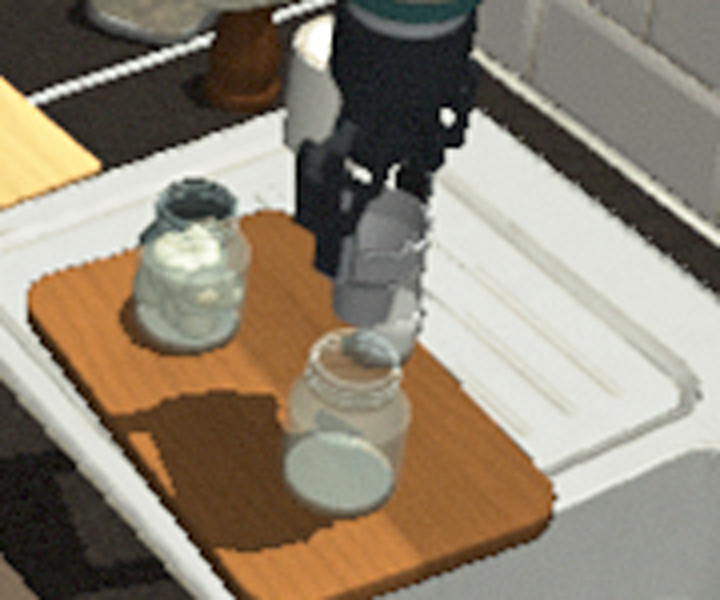

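The rim is level (z 0.2296–0.2304) and its centre is 2 mm off the jar axis in y. In the crop the spout is at (390,340) and the jar mouth at (355,360), offset only by perspective. I'll correct that and lower.

{"name": "send_rows", "arguments": {"motion": [{"delta_pos": [-2,0,15],"yaw": 0},{"delta_pos": [-2,0,30],"yaw": 0},{"delta_pos": [-2,0,42],"yaw": 0},{"delta_pos": [-2,0,52],"yaw": 0},{"delta_pos": [-2,0,60],"yaw": 0},{"delta_pos": [-2,0,66],"yaw": 0},{"delta_pos": [-2,0,69],"yaw": 0},{"delta_pos": [-2,0,71],"yaw": 0},{"delta_pos": [-2,0,72],"yaw": 0},{"delta_pos": [-2,0,72],"yaw": 0}]}}

```text
time_s: 4.85
tcp_pos: [0.5483, -0.3111, 0.1423]
eef_rot: [3.14, 0.001, 1.571]
contact_force: [-0.4, 1.3, 2.2]
gripper_width: 0.0659
```

{"name": "send_rows", "arguments": {"motion": [{"delta_pos": [0,0,0],"yaw": 0},{"delta_pos": [0,0,0],"yaw": 0},{"delta_pos": [0,0,0],"yaw": 0},{"delta_pos": [0,0,0],"yaw": 0},{"delta_pos": [0,0,0],"yaw": 0},{"delta_pos": [0,0,0],"yaw": 0},{"delta_pos": [0,0,-15],"yaw": 0},{"delta_pos": [0,0,-40],"yaw": 0},{"delta_pos": [0,0,-75],"yaw": 0},{"delta_pos": [0,0,-100],"yaw": 0},{"delta_pos": [0,0,-100],"yaw": 0},{"delta_pos": [0,0,-100],"yaw": 0}], "gripper": 1}}

```text
time_s: 6.05
tcp_pos: [0.5482, -0.3111, 0.2425]
eef_rot: [3.14, 0.001, 1.571]
contact_force: [-0.1, -0.3, 0.0]
gripper_width: 0.0853
```

```bash
cat > fun.py <<'E'
from h import *
def check(n,tag):
    s=snap(n,tag); C=cloud(s); ok=s['z_map']>0
    c=np.array([.548,-.309]); d=C[...,:2]-c; r=np.hypot(d[...,0],d[...,1]); th=np.degrees(np.arctan2(d[...,1],d[...,0]))
    m=ok&(r<.042)&(C[...,2]>.145)&(C[...,2]<.175); A=[]
    for a in range(-180,180,20):
        P=C[m&(th>=a)&(th<a+20)]
        if len(P)>4: A.append(P[P[:,2]>=np.percentile(P[:,2],90)].mean(0))
    A=np.array(A); print(n,len(A),'plane',np.linalg.lstsq(np.c_[A[:,:2]-c,np.ones(len(A))],A[:,2],rcond=None)[0],'rim',circ(A,.031))
    m=ok&(r<.05)&(C[...,2]>.045)&(C[...,2]<.09); P=C[m]
    if len(P)>30: print('body',circ(P,.037))
if __name__=='__main__':
    import sys
    for n in ('wrist','scene'): check(n,n+sys.argv[1])
    print(manip.get_state()['tcp_pos'],manip.get_state()['eef_rot'])
E
python3 fun.py 5
```

```text
wrist 18 plane [ 0.02165229 -0.03472865  0.15845301] rim (array([ 0.54752889, -0.30847809,  0.03      ]), np.float64(0.0004476793112271257))
body (array([ 0.54808318, -0.3102296 ,  0.03      ]), np.float64(0.0005922329496831198))
scene 18 plane [ 0.02244417 -0.03971504  0.16159892] rim (array([ 0.54535465, -0.31084844,  0.03      ]), np.float64(0.0006501364649634686))
body (array([ 0.54859603, -0.30907565,  0.03      ]), np.float64(0.0015717868114874256))
[ 0.54765341 -0.31075658  0.24009872] [-3.13982525e+00 -1.18506847e-03  1.57076373e+00]
```

Funnel seated: rim z about 0.159, tilt about 0.04 rad, rim and jar axes within 2 mm. Now to the tongs.

{"name": "send_rows", "arguments": {"motion": [{"delta_pos": [20,-5,0],"yaw": 4},{"delta_pos": [55,-15,0],"yaw": 9},{"delta_pos": [95,-25,0],"yaw": 14},{"delta_pos": [135,-35,0],"yaw": 19},{"delta_pos": [180,-47,0],"yaw": 24},{"delta_pos": [225,-59,0],"yaw": 29},{"delta_pos": [270,-71,0],"yaw": 34},{"delta_pos": [315,-82,0],"yaw": 39},{"delta_pos": [360,-94,0],"yaw": 44},{"delta_pos": [405,-106,5],"yaw": 49},{"delta_pos": [450,-118,10],"yaw": 54},{"delta_pos": [495,-129,15],"yaw": 59},{"delta_pos": [540,-140,20],"yaw": 64},{"delta_pos": [585,-152,25],"yaw": 69},{"delta_pos": [630,-164,30],"yaw": 73},{"delta_pos": [670,-175,35],"yaw": 73},{"delta_pos": [692,-181,40],"yaw": 73},{"delta_pos": [699,-182,40],"yaw": 73},{"delta_pos": [699,-182,40],"yaw": 73},{"delta_pos": [699,-182,40],"yaw": 73}]}}

```text
time_s: 8.15
tcp_pos: [0.3664, 0.3871, 0.2011]
eef_rot: [3.141, 0.0, 0.296]
contact_force: [0.0, -0.2, 0.1]
gripper_width: 0.0851
```

```bash
python3 - <<'E'
from h import *
s=snap('wrist','w6'); st=manip.get_state(); print(st['tcp_pos'],st['eef_rot'],st['q'])
C=cloud(s); ok=s['z_map']>0
T=C[ok&(C[...,2]>.012)&(C[...,2]<.04)&(C[...,0]>.22)&(C[...,0]<.54)&(C[...,1]>.29)&(C[...,1]<.5)]
d=np.array([np.cos(.2967),np.sin(.2967)]); n=np.array([-d[1],d[0]]); o=np.array([.366,.388])
x=(T[:,:2]-o)@d; y=(T[:,:2]-o)@n
for k in np.arange(-.15,.16,.01):
    w=(x>k)&(x<k+.01)
    if w.sum()>3: l=y[w]; print(round(k,3),w.sum(),np.round([np.percentile(l,2),np.percentile(l,98),np.median(l[l<l.mean()]),np.median(l[l>=l.mean()]),T[w,2].max()],4))
E
```

```text
[0.36654452 0.38699703 0.20134457] [ 3.14121664e+00 -3.21805752e-05  2.95350229e-01] [ 7.43429826e-01  9.04569014e-02  1.44202053e+00 -3.53095223e-04
  1.60924912e+00  2.01886238e+00]
-0.12 15 [-0.0147  0.01   -0.013   0.0074  0.016 ]
-0.11 284 [-0.0161  0.012  -0.0095  0.005   0.0215]
-0.1 101 [-0.0132  0.01   -0.0113  0.0017  0.0201]
-0.09 57 [-0.014   0.0116 -0.0131  0.0099  0.0179]
-0.08 57 [-0.0148  0.0125 -0.0139  0.0116  0.0181]
-0.07 72 [-0.0156  0.0138 -0.0138  0.0124  0.0186]
-0.06 81 [-0.0164  0.0149 -0.0146  0.0132  0.0185]
-0.05 87 [-0.0171  0.0165 -0.0153  0.0146  0.0187]
-0.04 212 [-0.0239  0.0232 -0.0195  0.0191  0.0211]
-0.03 238 [-0.0236  0.0239 -0.0195  0.0198  0.0216]
-0.02 234 [-0.0243  0.0247 -0.0201  0.021   0.0219]
-0.01 245 [-0.0242  0.0257 -0.0206  0.0216  0.0217]
0.0 238 [-0.0246  0.0264 -0.0206  0.0223  0.0217]
0.01 233 [-0.0253  0.0271 -0.0211  0.0236  0.0218]
0.02 231 [-0.025   0.0281 -0.0217  0.0242  0.0224]
0.03 226 [-0.0256  0.0288 -0.0223  0.0254  0.0228]
0.04 161 [-0.0254  0.0286 -0.0216  0.0254  0.0218]
0.05 120 [-0.0236  0.0282 -0.022   0.0261  0.02  ]
0.06 131 [-0.0243  0.0294 -0.0226  0.0272  0.0205]
0.07 133 [-0.0248  0.0302 -0.0232  0.0284  0.0205]
0.08 107 [-0.0259  0.0317 -0.0244  0.0303  0.0202]
0.09 108 [-0.0265  0.0329 -0.025   0.0314  0.0206]
0.1 111 [-0.0271  0.034  -0.0255  0.0324  0.0211]
0.11 176 [-0.0276  0.0346 -0.0254  0.0324  0.0273]
0.12 140 [-0.0282  0.0362 -0.0267  0.0346  0.0272]
0.13 154 [-0.0292  0.0372 -0.0277  0.0354  0.0274]
0.14 172 [-0.0283  0.0363 -0.0262  0.0345  0.0277]
```

View pics/w6.png

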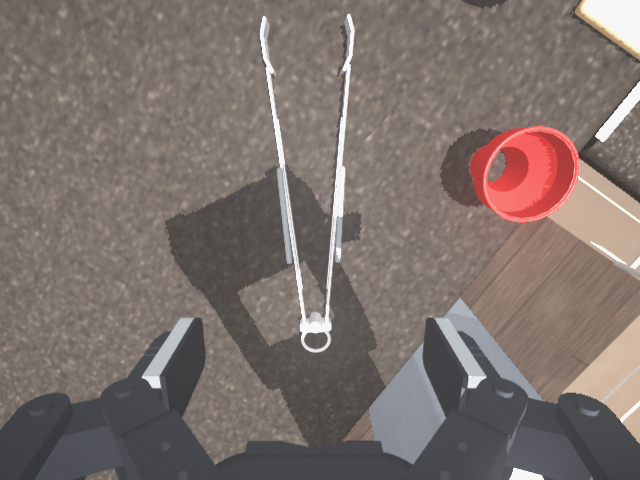

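Wrist view: the sleeves are at (287,215) and (340,215), the hinge at (315,330) and the ends at (265,40) and (350,40); the red funnel at (530,170) is clear. Grip is at about (0.3686, 0.3898), yaw 18.3°.

{"name": "send_rows", "arguments": {"motion": [{"delta_pos": [1,-1,25],"yaw": -0.5},{"delta_pos": [3,-2,65],"yaw": -1.2},{"delta_pos": [3,-2,105],"yaw": -1.2},{"delta_pos": [3,-2,140],"yaw": -1.2},{"delta_pos": [3,-2,165],"yaw": -1.2},{"delta_pos": [3,-2,180],"yaw": -1.2},{"delta_pos": [3,-2,188],"yaw": -1.2},{"delta_pos": [3,-2,192],"yaw": -1.2},{"delta_pos": [3,-2,192],"yaw": -1.2},{"delta_pos": [3,-2,192],"yaw": -1.2}]}}

```text
time_s: 9.2
tcp_pos: [0.3689, 0.3913, 0.0106]
eef_rot: [-3.141, -0.002, 0.318]
contact_force: [-0.2, -0.1, 0.1]
gripper_width: 0.0856
```

{"name": "send_rows", "arguments": {"motion": [{"delta_pos": [0,0,0],"yaw": 0},{"delta_pos": [0,0,0],"yaw": 0},{"delta_pos": [0,0,0],"yaw": 0},{"delta_pos": [0,0,0],"yaw": 0},{"delta_pos": [0,0,0],"yaw": 0},{"delta_pos": [0,0,0],"yaw": 0},{"delta_pos": [0,0,0],"yaw": 0},{"delta_pos": [0,0,0],"yaw": 0}], "gripper": 0.11, "grip_force": 20}}

```text
time_s: 10.0
tcp_pos: [0.3688, 0.3913, 0.0102]
eef_rot: [-3.141, -0.002, 0.318]
contact_force: [-0.5, -0.5, 6.0]
gripper_width: 0.0476
```

{"name": "send_rows", "arguments": {"motion": [{"delta_pos": [0,0,-5],"yaw": 0},{"delta_pos": [0,0,-15],"yaw": 0},{"delta_pos": [0,0,-35],"yaw": 0},{"delta_pos": [0,0,-60],"yaw": 0},{"delta_pos": [0,0,-80],"yaw": 0},{"delta_pos": [0,0,-90],"yaw": 0},{"delta_pos": [0,0,-90],"yaw": 0},{"delta_pos": [0,0,-90],"yaw": 0}]}}

```text
time_s: 10.8
tcp_pos: [0.3679, 0.3905, 0.0985]
eef_rot: [3.141, 0.001, 0.318]
contact_force: [0.3, -0.8, -1.5]
gripper_width: 0.0474
```

```bash
cat > tg.py <<'E'
from h import *
def tong(tag):
    s=snap('wrist',tag); st=manip.get_state(); p=st['tcp_pos']; print(p,st['eef_rot'],st['gripper_width'],st['contact_force'])
    C=cloud(s); ok=s['z_map']>0
    a=st['eef_rot'][2]; d=np.array([np.cos(a),np.sin(a)]); n=np.array([-d[1],d[0]])
    L=C-p; x=L[...,:2]@d; y=L[...,:2]@n; z=L[...,2]
    for k in np.arange(.04,.16,.01):
        w=ok&(x>k)&(x<k+.01)&(np.abs(y)<.05)&(np.abs(z)<.03)
        if w.sum()>3:
            for q in (w&(y>0),w&(y<0)):
                if q.any(): print(round(k,3),q.sum(),'y',np.round([y[q].min(),y[q].max()],4),'ztop',np.round(np.percentile(z[q],95),4))
            print('xmax',x[w].max())
if __name__=='__main__':
    import sys; tong(sys.argv[1])
E
python3 tg.py w7; python3 - <<'E'
from h import *
a=load('side0'); 
for n in ('side',):
    s=snap(n,'side7'); C=cloud(s)
    u,v=map(int,proj(s,np.array([.613,.149,.026]))); o=s['color'][v-40:v+40,u-50:u+50]
w=load('w7')['color']
import numpy as np
cv2.imwrite('pics/c7.png',np.hstack([cv2.resize(w,(400,300)),cv2.resize(o,(375,300),interpolation=2)])[:,:,::-1])
print(u,v)
E
```

```text
[0.36777155 0.39031003 0.09794597] [3.14059601e+00 2.02845682e-03 3.17671475e-01] 0.04758075263579455 [-0.92597338 -0.58434205 -2.1875566 ]
0.04 411 y [0.0186 0.0236] ztop 0.0093
0.04 442 y [-0.0233 -0.0171] ztop 0.0095
xmax 0.04999897011958959
0.05 434 y [0.0195 0.0237] ztop 0.0096
0.05 424 y [-0.0218 -0.0177] ztop 0.0095
xmax 0.05997005176884906
0.06 474 y [0.0202 0.0244] ztop 0.0097
0.06 460 y [-0.0224 -0.0182] ztop 0.0098
xmax 0.06999045726104561
0.07 502 y [0.0211 0.0254] ztop 0.0098
0.07 489 y [-0.0229 -0.0189] ztop 0.01
xmax 0.07999594962655271
0.08 505 y [0.0228 0.0262] ztop 0.0101
0.08 488 y [-0.0237 -0.0205] ztop 0.0103
xmax 0.08998517330710008
0.09 555 y [0.0237 0.027 ] ztop 0.0105
0.09 543 y [-0.0245 -0.021 ] ztop 0.0104
xmax 0.09999903797353851
0.1 684 y [0.022  0.0278] ztop 0.0115
0.1 585 y [-0.0247 -0.0197] ztop 0.0109
xmax 0.10999183736100637
0.11 386 y [0.0217 0.0281] ztop 0.0159
0.11 428 y [-0.0248 -0.0186] ztop 0.0156
xmax 0.11659986546652149
289 195
```

View pics/c7.png

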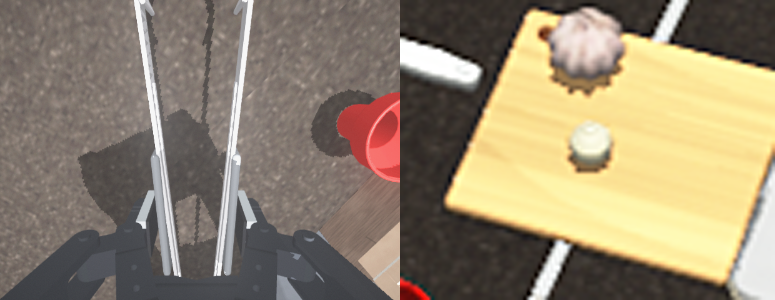

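The crop shows the tongs held level in the fingers. In the board crop the onion is at (590,146) with the garlic behind it at (588,45). I'll raise and go to the hover over the board.

{"name": "send_rows", "arguments": {"motion": [{"delta_pos": [0,0,-25],"yaw": 0},{"delta_pos": [0,0,-60],"yaw": 0},{"delta_pos": [0,5,-90],"yaw": 1},{"delta_pos": [3,25,-102],"yaw": 2},{"delta_pos": [7,55,-102],"yaw": 4},{"delta_pos": [11,90,-102],"yaw": 6.5},{"delta_pos": [16,125,-102],"yaw": 9},{"delta_pos": [20,160,-102],"yaw": 11.5},{"delta_pos": [25,195,-102],"yaw": 14},{"delta_pos": [29,230,-102],"yaw": 16.5},{"delta_pos": [33,255,-102],"yaw": 18.2},{"delta_pos": [34,267,-102],"yaw": 18.2},{"delta_pos": [34,267,-102],"yaw": 18.2},{"delta_pos": [34,267,-102],"yaw": 18.2}]}}

```text
time_s: 12.3
tcp_pos: [0.4836, 0.1485, 0.2009]
eef_rot: [-3.141, 0.001, 0.001]
contact_force: [-0.3, 0.1, -0.5]
gripper_width: 0.0474
```

```bash
python3 - <<'E'
from h import *
s=snap('wrist','w8'); st=manip.get_state(); p=st['tcp_pos']; print(p,st['eef_rot'],st['gripper_width'])
C=cloud(s); ok=s['z_map']>0
m=ok&(np.hypot(C[...,0]-.613,C[...,1]-.149)<.035)&(C[...,2]>.017)&(C[...,2]<.05); P=C[m]
print(len(P),P.min(0),P.max(0)); M=P[P[:,2]>.022]; print('ext>.022',M.min(0),M.max(0),(M.min(0)+M.max(0))/2)
from scipy.optimize import least_squares
print(least_squares(lambda c:np.linalg.norm(P-c,axis=1)-.015,[.613,.149,.027],loss='soft_l1',f_scale=.002).x)
print('side ray',ray(s:=load('side7'),289.7,194,.028),'scene',ray(load('scene0'),337,241,.028))
s=load('w8'); L=C-p
g=ok&(L[...,2]>-.02)&(L[...,2]<.03)&(L[...,0]>.09)&(L[...,0]<.16)&(abs(L[...,1])<.05)
for q in (g&(L[...,1]>0),g&(L[...,1]<0)): print(q.sum(),L[q].min(0),L[q].max(0))
cv2.imwrite('pics/c8.png',s['color'][:240,:,::-1])
E
```

```text
[0.48351695 0.14879145 0.20103224] [-3.14130117e+00  6.07592601e-04  1.58569113e-03] 0.04733099327837597
1512 [0.60523973 0.13582207 0.02374676] [0.63387774 0.1650396  0.04482893]
ext>.022 [0.60523973 0.13582207 0.02374676] [0.63387774 0.1650396  0.04482893] [0.61955874 0.15043084 0.03428784]
[0.62028366 0.15036576 0.02509319]
side ray [0.61635362 0.14993934 0.028     ] scene [0.61856028 0.15038766 0.028     ]
1625 [ 0.09000946  0.02154372 -0.00937663] [0.11615775 0.02790914 0.01823083]
1547 [ 0.0900009  -0.02543943 -0.00949917] [ 0.11623776 -0.01882195  0.01728179]
```

View pics/c8.png

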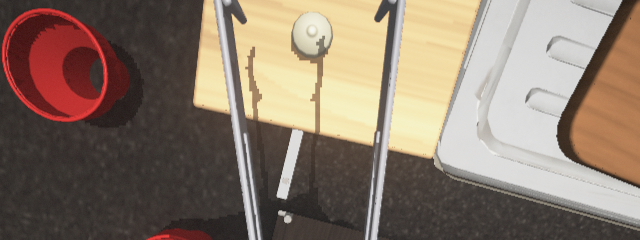

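The onion is at (312,35) midway between the tong arms, measured (0.619, 0.150). I need 6 mm more forward, then straight down.

{"name": "send_rows", "arguments": {"motion": [{"delta_pos": [3,0,20],"yaw": 0},{"delta_pos": [6,0,55],"yaw": 0},{"delta_pos": [6,0,90],"yaw": 0},{"delta_pos": [6,0,118],"yaw": 0},{"delta_pos": [6,0,138],"yaw": 0},{"delta_pos": [6,0,152],"yaw": 0},{"delta_pos": [6,0,163],"yaw": 0},{"delta_pos": [6,0,171],"yaw": 0},{"delta_pos": [6,0,175],"yaw": 0},{"delta_pos": [6,0,176],"yaw": 0},{"delta_pos": [6,0,176],"yaw": 0},{"delta_pos": [6,0,176],"yaw": 0}]}}

```text
time_s: 13.55
tcp_pos: [0.4905, 0.1479, 0.026]
eef_rot: [-3.141, -0.001, -0.0]
contact_force: [0.6, 0.1, -2.0]
gripper_width: 0.0477
```

```bash
python3 - <<'E'
from h import *
s=snap('side','side9'); print(manip.get_state()); t=snap('scene','scene9')
u,v=map(int,proj(s,np.array([.6,.149,.026]))); o=s['color'][v-45:v+45,u-60:u+60]
print(u,v)
u,v=map(int,proj(t,np.array([.6,.149,.026]))); q=t['color'][v-45:v+45,u-60:u+60];print(u,v)
cv2.imwrite('pics/c9.png',np.hstack([cv2.resize(k,(400,300),interpolation=2) for k in (o,q)])[:,:,::-1])
E
```

```text
{'time_s': 13.6, 'q': array([ 2.20693654e-01,  2.07577113e-01,  1.68202235e+00, -4.55468908e-05,
        1.25071275e+00,  1.79156544e+00]), 'dq': array([-6.89142526e-04,  2.14302000e-03,  2.60755322e-03,  1.70951518e-03,
       -7.96581413e-04,  1.18410038e-05]), 'effort': array([ 1.19596330e-02, -4.00344479e+01, -3.16255689e+01,  3.84588784e-04,
       -2.02340278e-03,  1.45499116e-04]), 'tcp_pos': array([0.4904243 , 0.14783094, 0.02596688]), 'eef_rot': array([-3.14135446e+00, -1.25883501e-03, -6.13088609e-05]), 'contact_force': array([ 1.0214591 , -0.47078767, -0.27262395]), 'moment': array([ 0.02971953,  0.00090154, -0.01480692]), 'gripper_width': 0.04729874747266226}
289 199
332 244
```

View pics/c9.png

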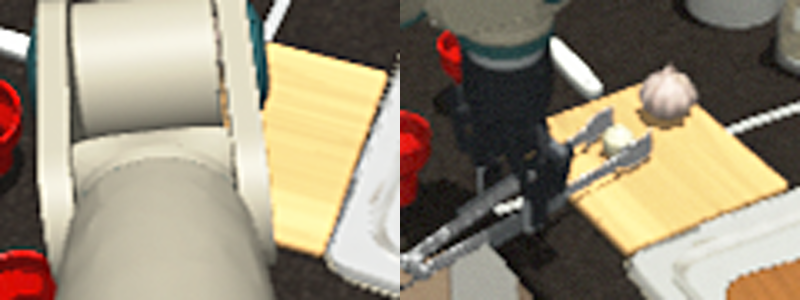

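The right panel shows the tong ends astride the onion at (615,138), with the garlic at (668,95) clear. I'll close, then lift.

{"name": "send_rows", "arguments": {"motion": [{"delta_pos": [0,0,0],"yaw": 0},{"delta_pos": [0,0,0],"yaw": 0},{"delta_pos": [0,0,0],"yaw": 0},{"delta_pos": [0,0,0],"yaw": 0},{"delta_pos": [0,0,0],"yaw": 0},{"delta_pos": [0,0,0],"yaw": 0},{"delta_pos": [0,0,0],"yaw": 0},{"delta_pos": [0,0,0],"yaw": 0}], "gripper": -0.35, "grip_force": 20}}

```text
time_s: 14.45
tcp_pos: [0.4901, 0.1478, 0.0254]
eef_rot: [-3.142, -0.0, 0.0]
contact_force: [-0.0, 0.3, -0.6]
gripper_width: 0.0369
```

{"name": "send_rows", "arguments": {"motion": [{"delta_pos": [0,0,-5],"yaw": 0},{"delta_pos": [0,0,-15],"yaw": 0},{"delta_pos": [0,0,-30],"yaw": 0},{"delta_pos": [0,0,-45],"yaw": 0},{"delta_pos": [0,0,-65],"yaw": 0},{"delta_pos": [0,0,-85],"yaw": 0},{"delta_pos": [0,0,-105],"yaw": 0},{"delta_pos": [0,0,-130],"yaw": 0},{"delta_pos": [0,0,-155],"yaw": 0},{"delta_pos": [0,0,-175],"yaw": 0},{"delta_pos": [0,0,-190],"yaw": 0},{"delta_pos": [0,0,-195],"yaw": 0},{"delta_pos": [0,0,-195],"yaw": 0},{"delta_pos": [0,0,-195],"yaw": 0}]}}

```text
time_s: 15.85
tcp_pos: [0.4896, 0.1477, 0.2191]
eef_rot: [3.141, 0.002, 0.0]
contact_force: [-0.7, -0.3, -1.8]
gripper_width: 0.0373
```

```bash
cat > on.py <<'E'
from h import *
import sys
t=snap('scene','scene'+sys.argv[1]); s=snap('side','side'+sys.argv[1]); w=snap('wrist','wr'+sys.argv[1]); st=manip.get_state(); p=st['tcp_pos']; a=st['eef_rot'][2]
print(p,a,st['gripper_width'])
X=p+[.1295*np.cos(a),.1295*np.sin(a),.003]; print('expected onion',X)
for n,k in (('scene',t),('side',s),('wrist',w)):
    C=cloud(k); c=k['color'].astype(int); ok=(k['z_map']>0)&(np.linalg.norm(C-X,axis=-1)<.03)
    m=ok&(c.min(-1)>120)&(c[...,0]-c[...,2]>12); P=C[m]   # pearl, warm
    if len(P): print(n,len(P),P.min(0),P.max(0),P.mean(0))
u,v=map(int,proj(t,X)); u0,v0=max(0,u-60),max(0,v-45); print('crop origin',u0,v0)
cv2.imwrite('pics/on%s.png'%sys.argv[1],cv2.resize(t['color'][v0:v0+90,u0:u0+120,::-1],(720,540),interpolation=2))
E
python3 on.py 10
```

```text
[0.48962781 0.14768901 0.21916275] -3.714114408537306e-05 0.03680367652831227
expected onion [0.61912781 0.14768421 0.22216275]
scene 37 [0.60095856 0.13105804 0.22357513] [0.62677801 0.16625612 0.23919878] [0.61310836 0.14879318 0.23145372]
wrist 61 [0.59507061 0.13299266 0.20728645] [0.60534458 0.16614985 0.22930144] [0.60005492 0.15204278 0.22183097]
crop origin 277 140
```

View pics/on10.png

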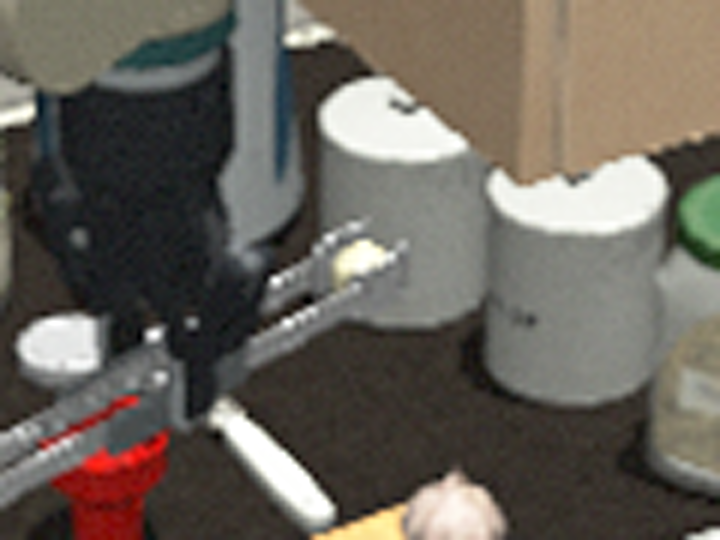

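The crop shows the onion held between the ends at (360,260), clear of the garlic. That was the twelfth and last picture viewed, so I'll check numerically from here. Carrying it to the funnel.

{"name": "send_rows", "arguments": {"motion": [{"delta_pos": [-1,7,0],"yaw": 0.5},{"delta_pos": [-3,20,0],"yaw": 1.5},{"delta_pos": [-6,40,0],"yaw": 3},{"delta_pos": [-9,65,0],"yaw": 5},{"delta_pos": [-13,95,0],"yaw": 7.5},{"delta_pos": [-17,125,0],"yaw": 10},{"delta_pos": [-22,155,0],"yaw": 12.5},{"delta_pos": [-26,185,0],"yaw": 15},{"delta_pos": [-30,215,0],"yaw": 17.5},{"delta_pos": [-34,245,0],"yaw": 20},{"delta_pos": [-38,275,0],"yaw": 22.5},{"delta_pos": [-43,305,0],"yaw": 25},{"delta_pos": [-47,335,0],"yaw": 27},{"delta_pos": [-50,360,0],"yaw": 28.5},{"delta_pos": [-53,378,0],"yaw": 29.5},{"delta_pos": [-54,388,0],"yaw": 30},{"delta_pos": [-55,393,0],"yaw": 30},{"delta_pos": [-55,393,0],"yaw": 30},{"delta_pos": [-55,393,0],"yaw": 30},{"delta_pos": [-55,393,0],"yaw": 30}]}}

```text
time_s: 18.0
tcp_pos: [0.4352, -0.2446, 0.2204]
eef_rot: [-3.141, -0.0, -0.522]
contact_force: [-0.5, -0.1, -1.7]
gripper_width: 0.0371
```

```bash
python3 on.py 11; python3 - <<'E'
from h import *
import fun
print('lift: onion ray',ray(load('scene10'),337,183.3,.223))
fun.check('scene','scene12'); fun.check('side','side12'); fun.check('wrist','wr12')
s=load('wr11'); C=cloud(s); st=manip.get_state(); p=st['tcp_pos']; a=st['eef_rot'][2]; d=np.array([np.cos(a),np.sin(a)]);n=np.array([-d[1],d[0]])
L=C-p; x=L[...,:2]@d; y=L[...,:2]@n; z=L[...,2]; ok=s['z_map']>0
w=ok&(x>.1)&(x<.15)&(abs(y)<.05)&(abs(z)<.03); print('tip',x[w].min(),x[w].max(),y[w].min(),y[w].max(),z[w].max(),z[w].min())
E
```

```text
[ 0.4351572  -0.24474943  0.22036906] -0.5227807170917966 0.03729573714603838
expected onion [ 0.54736042 -0.30940766  0.22336906]
scene 55 [ 0.53053827 -0.3239806   0.22065274] [ 0.5579986  -0.28968108  0.24176541] [ 0.54468983 -0.30705523  0.23366378]
crop origin 396 225
lift: onion ray [0.62326299 0.15454031 0.223     ]
scene 18 plane [ 0.02101586 -0.03486414  0.16118346] rim (array([ 0.54562207, -0.3101053 ,  0.03      ]), np.float64(0.0008091546899754259))
body (array([ 0.54848787, -0.30879298,  0.03      ]), np.float64(0.0015873192343087788))Traceback (most recent call last):
  File "<stdin>", line 4, in <module>
  File "fun.py", line 9, in check
    A=np.array(A); print(n,len(A),'plane',np.linalg.lstsq(np.c_[A[:,:2]-c,np.ones(len(A))],A[:,2],rcond=None)[0],'rim',circ(A,.031))
                                                                ~^^^^^^
IndexError: too many indices for array: array is 1-dimensional, but 2 were indexed
```

{"name": "send_rows", "arguments": {"motion": [{"delta_pos": [0,0,5],"yaw": 0},{"delta_pos": [0,0,11],"yaw": 0},{"delta_pos": [0,0,15],"yaw": 0},{"delta_pos": [0,0,15],"yaw": 0},{"delta_pos": [0,0,15],"yaw": 0},{"delta_pos": [0,0,15],"yaw": 0},{"delta_pos": [0,0,15],"yaw": 0},{"delta_pos": [0,0,15],"yaw": 0},{"delta_pos": [0,0,15],"yaw": 0},{"delta_pos": [0,0,15],"yaw": 0}]}}

```text
time_s: 19.25
tcp_pos: [0.435, -0.2452, 0.2054]
eef_rot: [-3.142, -0.0, -0.524]
contact_force: [0.3, -0.6, -1.6]
gripper_width: 0.0369
```

```bash
python3 on.py 13; python3 - <<'E'
from h import *
s=load('scene13'); C=cloud(s); ok=s['z_map']>0
for z0,z1,r in ((.045,.09,.037),(.115,.13,.026)):
    P=C[ok&(np.hypot(C[...,0]-.595,C[...,1]+.149)<.05)&(C[...,2]>z0)&(C[...,2]<z1)]; print('full jar',len(P),circ(P,r))
P=C[ok&(np.linalg.norm(C-[.682,.155,.04],axis=-1)<.045)&(C[...,2]>.02)]; print('garlic',len(P),P.mean(0))
s=load('scene0');C=cloud(s); ok=s['z_map']>0;P=C[ok&(np.linalg.norm(C-[.682,.155,.04],axis=-1)<.045)&(C[...,2]>.02)]; print('before',len(P),P.mean(0))
E
```

```text
[ 0.43501033 -0.24519036  0.20530936] -0.5235614110201214 0.03639006517393197
expected onion [ 0.54716303 -0.30993617  0.20830936]
scene 57 [ 0.51830744 -0.32238434  0.20905032] [ 0.56217306 -0.29313374  0.22497634] [ 0.54410326 -0.30841935  0.21779902]
wrist 3 [ 0.53476279 -0.30342494  0.20077935] [ 0.53697747 -0.29938665  0.20119493] [ 0.53550706 -0.30184521  0.20100787]
crop origin 395 230
full jar 98 (array([ 0.59488861, -0.14832888,  0.03      ]), np.float64(0.001597177082665282))
full jar 47 (array([ 0.59230792, -0.14858057,  0.03      ]), np.float64(0.0018566732934015815))
garlic 150 [0.68356594 0.15112375 0.04079017]
before 209 [0.68669513 0.15331348 0.04407221]
```

```bash
python3 -c "
from rig import finish_job; print(finish_job())"
```

```text
the job is handed in; nothing more can be done
None
```

I moved the steel funnel into the empty jar and let go of it. I then picked up the tongs by their sleeves and lifted the onion off the board. The job was handed in at about 19 s with the onion held still over the funnel; `finish_job` gives no verdict.

**Last checks:**
- **Funnel:** the rim is at about z 0.159–0.161 m, with a slight tilt of about 0.04 rad (limit 0.12). Its centre is within about 2–3 mm of the jar axis; the wrist and scene cameras differ by about 3 mm.
- **Onion:** its centre is at about (0.547, -0.310, 0.208) m, worked out from the tool position. That is about 5 cm above the rim and within about 4 mm of the funnel axis. The scene camera shows onion-coloured points there.
- **Grip:** the fingers are steady at 37 mm over the sleeves, the width at which the ends close on the onion.
- **Full jar and garlic:** the full jar is upright. The garlic is where it was, to within the few millimetres the camera can resolve.

**Checks that disagreed or failed:**
- A hand-read pixel put the onion about 6 mm from where the tool position put it just after the lift; that is inside the 22 mm tolerance.
- At the end the arm left the wrist camera only 3 pixels on the onion, so it could not confirm the position. Earlier, with the onion already over the funnel, the side camera could not see the funnel.
- I had used all 12 picture views, so the final pose was checked by numbers only.

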